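# Centre a weighing bottle on a balance pan and tare

### The arm

A 6-joint arm with a two-finger parallel gripper is mounted at the origin on a cart in front of the work surface, level with it; the furniture and walls round the work are solid. World frame = base frame: x ahead of the robot, y to its left, z up, the work surface at z = 0. Lengths are in mm, angles in rad, forces in N, time in s.
With the tool pointing down it reaches from about 325 to 775 mm from the base axis. Payload 9.3 kg.
Tool frame: the origin (TCP) lies at the very end of the fingers, on their centre line; the grasp point (between the pads) lies 19 mm behind it; y points along the fingers, x is the direction in which the jaws open and shut, and the axes are right-handed (so a half turn about y gives the same grasp; the last joint's range is limited). The gripper opens to 85 mm and grips with 20 to 120 N. Pads are 22 mm wide; open, the fingers measure 114 mm over their backs; the gripper's body (76 mm by 85 mm) begins 54 mm behind the grasp point. The pads swing forward as they close: fully open they stand 13 mm farther back than shut.
Start: joints at [1.08, 0.259, 0.021, 1.334, 0, 1.418], TCP at [182.278, 518.914, 231.279] pointing down, gripper open.
Joint ranges: [-3.04, 3.04], [-0.91, 1.82], [-1.04, 1.36], [-1.92, 1.95], [-1.52, 1.45], [-3.14, 3.14]. Speed limits (rad/s): [2.22, 2.22, 2.79, 3.14, 3.14, 3.14].

### API

Orientations are given as [roll, pitch, yaw] about the fixed x, y, z axes, in that order (R = Rz(yaw) Ry(pitch) Rx(roll)).
In Python, from workcell import r gives the robot as it stands. The module is installed in compiled form; this text tells all that it offers.
- The arm moves only by the tool arm_command, never from a script. Its argument "series" is a list of rows, each a list of 6 numbers: the shift along the tool's x, y, z in units of 0.5 m (1.0 is 0.5 m), then the turn, a rotation vector about the tool's x, y, z in units of 2 pi rad (1.0 is 2 pi rad). A call has 1 to 12 rows; each row is the pose to reach, as a shift and turn from the pose commanded when the call began, along the tool's axes at that moment, turning the shorter way round; what a row does not reach only later rows make up. A row lasts 1/8 s, in which the tool goes at most 62.5 mm and 10.7 degrees, less where a joint would pass 70% of its speed; a pose out of reach is approached as far as the arm can. A call with a number of a shift or a turn outside -1 to 1 is refused whole. A call with a gripper value outside its range is refused whole. "hand" is the opening, from -1 (shut) to 1 (fully open), set as the call begins (left out, the last holds). The fingers move at their own pace and stop on an object; "squeeze" is the grip in N (left out, the last holds). Time passes only in rows, so rows that repeat a pose let the fingers close. It gives the time, the measured TCP pose, the force and the opening at its end, in the units of the state.
- r.get_obs(): the state, without advancing time (a new reading comes with each control period).
- r.read_camera(name): name is "scene" or "top" or "wrist"; returns (picture, depth): 480x640x3 uint8, red, green, blue; 480x640 float32, mm along the optical axis (not along the pixel's ray), 0 where there is no reading.
- r.get_calibration(name): a dict with "fx", "fy", "cx", "cy" (pixels), "xyz" and "rotation" of the camera in the world; the wrist camera has in their place "tool_from_camera" (4x4, takes a point from camera to tool coordinates, whose origin is the TCP and whose axes are the tool frame's). Camera axes: x right, y down, z forward; pixel columns grow to the right and rows downward; lengths in mm; the calibration is good to about 2 mm. A picture is of the moment at which its call begins: read the wrist's pose just before it. get_calibration takes no time and is no camera call.
- r.sign_off(): hands the job in, once; it reports no verdict.
Trained networks look in the newest picture that a camera, given by its name, has taken for a name from the list of things; names that differ only in an ending like _2 or _b are one class to them, and where a whole thing is asked for, a point or a joint stands for the part that bears it (a point fixed in the world has none). Each returns a list of dicts, best first, with "score" (0 to 1); they miss things now and then, are a little off and sometimes report something else, mostly with a low value. They report only what shows in the picture. A call takes as long as a camera call. They do not tell look-alikes from the thing itself.
- r.outline_of(thing, camera): "mask" (480x640 bool, what is visible of it) and "position" ([column, row] in pixels, amid what is visible of it).
- r.tip_of(thing, camera): "position" ([column, row] in pixels: a listed point, or the origin of a listed thing).
The state is a dict: "t": time; "qpos": joint angles; "dq": joint speeds; "tau": joint torques, N m; "eef_pos": TCP position; "tool_rot": TCP orientation; "wrist_force": force on the tool from outside, world axes, zero at the start; "torque": the same for the moment, N m; "finger_gap": finger opening in mm.
Only numpy, scipy, OpenCV 4.12 (cv2) and the standard library are available. Lean on these libraries where they do the work, as an engineer would, in place of code of your own. Each camera call takes 0.05 s, during which the arm holds its last target.

### The job

The weighing bottle stands near the edge of the balance's small pan, and the balance reads falsely when its load is off centre. Tap or push it gently along the pan with the fingertips, without pinching, lifting or toppling it and without leaning on the pan, until it stands upright wholly inside the ring engraved in the middle of the pan, and take the fingers off it. Then press the oblong tare key right down and let it come up again; leave the round power key and the things round the balance alone.

Things in the scene. Friction and masses are not known exactly. Their poses are not given: they have to be found in the camera images.
- weighing_bottle: Tippy glass weighing bottle, 35 g give or take a third. Body 34 mm in diameter to 34 mm high; stopper flange 37 mm, from 34 to 42 mm high, overhangs it; 16 mm knob to 51 mm. The stopper is fixed. Friction about 0.6: pushed at the flange it jams or topples, pushed within 15 mm of its foot (fingers leaning back 10 to 20 degrees, tips first) it slides. Origin: centre of its underside; z up.
- pan_center (a point): Centre of the upper face of the balance's round pan, about 74 mm above the bench. A ring 48 mm in diameter is engraved round it; the bottle fits inside with about 6 mm to spare all round. z is the pan's normal; x and y are turned at random. The bottle starts 15 to 22 mm off this point, to the front or either side, never straight behind it.
- pan: Flat round steel pan, 84 mm in diameter, 4 mm thick, no rim, its top 14 mm above the housing. It sits on a springy cone: it tips about 2 degrees towards an off-centre load, 3.5 at most, and cannot slide. Origin: on its axis, 14 mm below its top, about 60 mm above the bench; z is its normal.
- balance: White laboratory balance, fixed, 200 mm front to back (x), 170 mm wide (y). Origin: on the bench under the housing's centre; +x to its back, +y to its left seen from its front. Housing top at 60 mm; pan axis at x = +35 mm, y = 0; in front of it (x = -25 to -70 mm) a sloping display, then a level key panel 44 mm high.
- tare_key_top (a point): Middle of the top of the tare key, the grey oblong key (18 mm front to back, 40 mm wide) at the left of the key panel, at x = -84 mm, y = +35 mm of the balance, 50 mm above the bench; pressed straight down.
- tare_key (a joint): Travel of the tare key in m: 0 up, 0.004 fully down. A spring returns it; it takes 1.5 N to start and 3 N to hold down.
- power_key_top (a point): Middle of the top of the power key, the small grey round key (14 mm in diameter) at the right of the key panel, at x = -84 mm, y = -50 mm of the balance, 48 mm above the bench. Not to be pressed.
- power_key (a joint): Travel of the power key in m: 0 up, 0.004 fully down. Must stay up.
- crucible: Bystander: porcelain crucible, 42 mm wide, 36 mm high, on the bench to the left of the balance. Origin: centre of its underside.
- screw_cap_bottle: Bystander: yellowish bottle with a black screw cap, 48 mm in diameter, 102 mm high, on the bench to the right of the balance's back. Origin: centre of its underside.
- sample_vial: Bystander: small vial with a black cap, 23 mm in diameter, 46 mm high, on the bench to the left of the balance's front. Origin: centre of its underside.
Not all that is in view belongs to the job. What is shaped like the weighing_bottle but blue or red is not meant.

How it is judged (in metres and radians):
On the way, in this order (a step that is already met when the one before it is completed fails the run):
1. the bottle stands upright inside the ring, released and at rest (horizontal distance between weighing_bottle and pan_center below 0.006 m and angle between weighing_bottle's own z axis and vertical below 0.06 rad and z of weighing_bottle in the frame of pan_center between -0.003 and 0.003 m and linear speed of weighing_bottle below 0.01 m/s and contact force between each of the arm, the fingers and weighing_bottle below 0.05 N), for 0.3 s.
2. the tare key is pressed right down (value of joint tare_key above 0.003 m and horizontal distance between weighing_bottle and pan_center below 0.006 m), for 0.05 s.
At the end, for the whole second after the job is handed in: the weighing bottle stands upright (within 3.5 degrees) and at rest on the pan, its centre within 6 mm of the pan's centre; the tare key has been pressed and is up again; the power key is up; the three things round the balance are within 15 mm of where they stood (horizontal distance between weighing_bottle and pan_center below 0.006 m and angle between weighing_bottle's own z axis and vertical below 0.06 rad and z of weighing_bottle in the frame of pan_center between -0.003 and 0.003 m and linear speed of weighing_bottle below 0.01 m/s and value of joint each of tare_key, power_key below 0.001 m and distance of each of crucible, screw_cap_bottle, sample_vial from where it was at the start of the episode below 0.015 m); the robot touches nothing.
It fails at once if the bottle is lifted off the pan (z of weighing_bottle in the frame of pan_center above 0.012 m).
It fails at once if the bottle topples or falls off the pan (angle between weighing_bottle's own z axis and vertical above 0.45 rad or z of weighing_bottle in the frame of pan_center below -0.01 m).
It fails at once if the bottle is pinched or struck hard (over 15 N), or the robot leans on the pan (over 6 N) (contact force between the fingers and weighing_bottle above 15 N or contact force between any of the fingers, the arm and pan above 6 N).
It fails at once if the tare key is pressed while the bottle is off centre, or the power key is pressed ((value of joint tare_key above 0.002 m and horizontal distance between weighing_bottle and pan_center above 0.008 m) or value of joint power_key above 0.002 m).
It fails at once if a thing beside the balance is knocked aside (15 mm) (distance of any of crucible, screw_cap_bottle, sample_vial from where it was at the start of the episode above 0.015 m).
It also fails if it takes over 45 s, if anything falls off the work surface, if the arm or the gripper's body presses on something with over 40 N, if the wrist force passes 120 N, or if a joint passes its speed limit or range.

## Working session

There is one attempt and no reset: what is moved stays moved. The work goes in short steps, Python scripts to look and compute and a tool call to move; the robot and the scene stay as the last step left them, time stands still between calls to the robot, and variables do not carry over. Pictures are saved under pics/ and viewed, and the job is handed in when it is done.

Besides the shell and the picture viewer there is one more tool, called as name([rows], argument=value, ...), one row to a line, values as JSON. arm_command: Moves the arm, as the interface text tells. Shifts and turns lie within -1 to 1; 1 stands for 0.5 m of shift or 2 pi rad of turn. Its arguments: {"type":"object","properties":{"series":{"type":"array","items":{"type":"array","items":{"type":"number","minimum":-1,"maximum":1}}},"hand":{"type":"number"},"squeeze":{"type":"number"}},"required":["series"]}

```bash
mkdir -p pics; ls
python3 - <<'E'
from workcell import r
import cv2
o=r.get_obs(); print({k:o[k] for k in o})
for c in ["scene","top","wrist"]:
    p,d=r.read_camera(c); cv2.imwrite(f"pics/{c}0.png",p[:,:,::-1]); print(c,r.get_calibration(c))
    import numpy as np; np.save(f"{c}0.npy",d)
E
```

```text
pics
{'t': 0.0, 'qpos': array([ 1.08038578e+00,  2.59201886e-01,  2.07582891e-02,  1.33367869e+00,
       -3.65477796e-05,  1.41818031e+00]), 'dq': array([-0.00179928,  0.00126161, -0.00041009, -0.00220305,  0.00022879,
        0.00027143]), 'tau': array([ 9.47740373e-04, -5.55642307e+01,  3.44532216e+01,  1.36222848e-02,
       -4.29003819e-05,  8.38892689e-07]), 'eef_pos': array([182.16621611, 518.66547144, 230.6595248 ]), 'tool_rot': array([-1.57063087e+00,  1.31610121e-03,  1.23300194e+00]), 'wrist_force': array([-0.27434445, -0.5954058 ,  0.62454283]), 'torque': array([-0.04135357,  0.02324495,  0.02996261]), 'finger_gap': 85.51935446534334}
scene {'fx': 562.5713846339429, 'fy': 562.5713846339429, 'cx': 318.5155884342254, 'cy': 258.7919676841111, 'xyz': array([ 42.11768315, 346.89866293, 656.91828398]), 'rotation': array([-2.26561979,  0.01833394, -2.36526894])}
top {'fx': 478.2078614067997, 'fy': 478.2078614067997, 'cx': 320.74520907905514, 'cy': 239.59755576694718, 'xyz': array([ 462.90012286, -139.32749321,  910.15212515]), 'rotation': array([-3.05518384,  0.03049312, -1.56319917])}
wrist {'fx': 408.1649125940328, 'fy': 408.1649125940328, 'cx': 314.9004122218949, 'cy': 238.80224959617868, 'tool_from_camera': array([[ 9.99999998e-01,  1.58815320e-05,  5.77292795e-05,
        -4.46775093e-01],
       [-5.13925423e-05, -2.67018666e-01,  9.63691356e-01,
        -1.42911519e+02],
       [ 3.07196903e-05, -9.63691357e-01, -2.67018664e-01,
         6.67985496e+01],
       [ 0.00000000e+00,  0.00000000e+00,  0.00000000e+00,
         1.00000000e+00]])}
```

View pics/scene0.png

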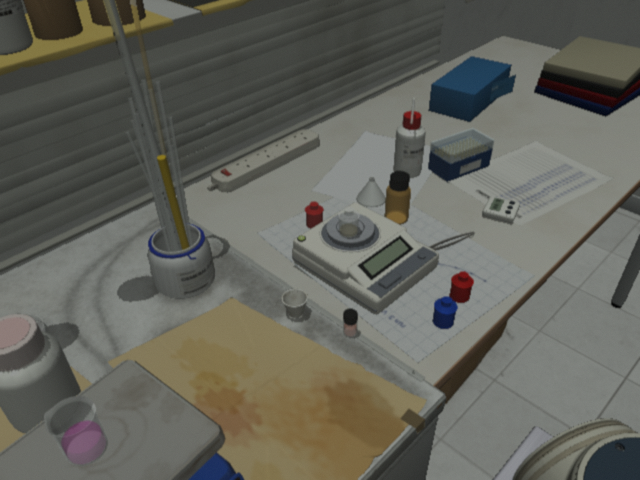

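View pics/top0.png

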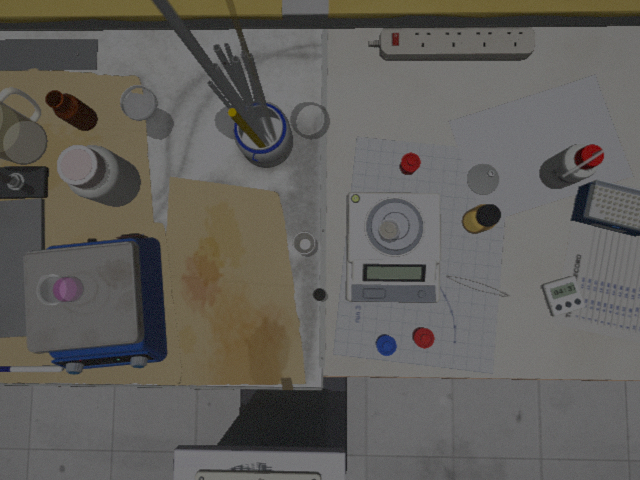

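The top view shows the balance at about (393,248), its pan at (395,226) and the bottle slightly left and front of that at (388,231). The tare key is at about (374,294). The crucible is at (304,244), the vial at (319,295) and the yellow bottle at (483,218). Next I measure these.

```bash
cat > h.py <<'E'
from workcell import r
import numpy as np, cv2
from scipy.spatial.transform import Rotation as R
def rpy(a): return R.from_euler('xyz',a).as_matrix()
def cam(c,obs=None):
    k=r.get_calibration(c)
    if c=='wrist':
        o=obs or r.get_obs(); T=k['tool_from_camera']; Rt=rpy(o['tool_rot'])
        return k,Rt@T[:3,:3],Rt@T[:3,3]+o['eef_pos']
    return k,rpy(k['rotation']),np.array(k['xyz'])
def ray(K,px):
    k,Rc,t=K; d=Rc@np.array([(px[0]-k['cx'])/k['fx'],(px[1]-k['cy'])/k['fy'],1]); return t,d
def atz(K,px,z):
    t,d=ray(K,px); return t+d*(z-t[2])/d[2]
def deproj(K,px,dep):
    t,d=ray(K,px); return t+d*dep
def proj(K,p):
    k,Rc,t=K; q=Rc.T@(np.array(p)-t); return np.array([k['fx']*q[0]/q[2]+k['cx'],k['fy']*q[1]/q[2]+k['cy']])
E
python3 - <<'E'
from h import *
np.set_printoptions(precision=1,suppress=True)
zs=dict(weighing_bottle=74,pan_center=74,pan=60,tare_key_top=50,power_key_top=48,balance=0,crucible=0,screw_cap_bottle=0,sample_vial=0)
for c in ['top','scene']:
    K=cam(c); d=np.load(c+'0.npy')
    for n,z in zs.items():
        for x in r.tip_of(n,c)[:3]:
            p=x['position']; dd=d[int(p[1]),int(p[0])]
            print(c,n,round(x['score'],2),np.array(p),atz(K,p,z),deproj(K,p,dd))
print(r.get_obs()['t'])
E
```

```text
top weighing_bottle 0.8 [418.9 337. ] [ 368.4 -282.9   74. ] [ 364.1 -289.4   36.3]
top weighing_bottle 0.79 [388.1 341.2] [ 360.7 -230.3   74. ] [ 356.3 -234.2   38.4]
top weighing_bottle 0.76 [407.5 169.2] [ 660.9 -265.8   74. ] [ 670.4 -271.9   33.9]
top pan_center 0.85 [394.9 226.9] [ 558.1 -243.1   74. ] [ 552.3 -236.7  125.2]
top pan 0.84 [389.9 227.5] [ 558.6 -235.9   60. ] [ 551.3 -228.5  125.2]
top tare_key_top 0.58 [370.9 293.2] [ 441.7 -202.7   50. ] [ 441.8 -202.6   52.2]
top power_key_top 0.37 [419.  293.4] [ 442.1 -288.4   48. ] [ 442.1 -288.2   48.9]
top crucible 0.7 [301.7 244.8] [531.4 -74.6   0. ] [531.3 -74.7   0.9]
top screw_cap_bottle 0.85 [471.2 218.4] [ 583.4 -396.7    0. ] [ 574.7 -378.    66. ]
top screw_cap_bottle 0.71 [304.1 245.6] [529.9 -79.2   0. ] [529.7 -79.4   2.8]
top sample_vial 0.46 [318.7 291.6] [ 442.7 -107.8    0. ] [ 443.7 -109.4   45.6]
scene weighing_bottle 0.81 [316.1 222.2] [ 613.3 -213.4   74. ] [ 669.5 -268.5   16.6]
scene weighing_bottle 0.79 [445.2 326.2] [ 306.1 -161.1   74. ] [ 336.7 -220.1    6.3]
scene weighing_bottle 0.68 [349.5 235. ] [ 545.7 -226.    74. ] [ 540.8 -220.3   79.7]
scene pan_center 0.96 [350.8 227.9] [ 557.6 -242.5   74. ] [ 537.6 -219.7   96.6]
scene pan 0.57 [351.1 233.4] [ 558.9 -245.1   60. ] [ 538.6 -221.8   83.5]
scene tare_key_top 0.6 [390.6 275.7] [ 445.2 -214.4   50. ] [ 444.7 -213.8   50.7]
scene balance 0.8 [365.6 272. ] [ 516.7 -238.1    0. ] [ 478.  -190.5   53.5]
scene crucible 0.8 [299.1 311.5] [531.6 -88.9   0. ] [517.4 -76.2  19.1]
scene screw_cap_bottle 0.94 [394.2 215.6] [ 587.2 -407.1    0. ] [ 568.1 -380.7   23.1]
scene sample_vial 0.59 [351.  333.1] [ 437.9 -111.9    0. ] [ 430.9 -103.7   11.7]
1.05
```

View pics/wrist0.png

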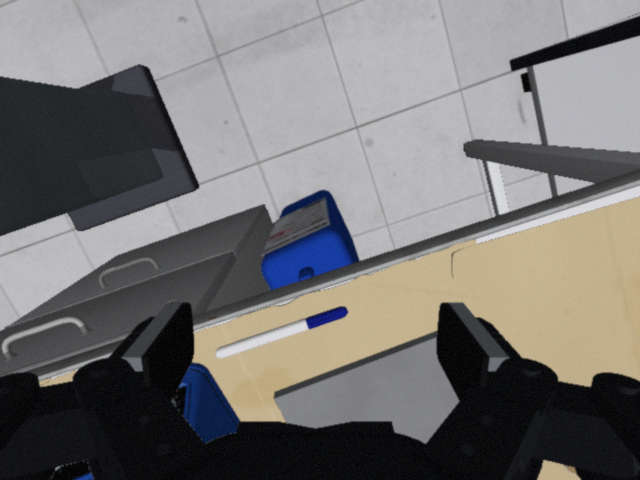

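```bash
cat >> h.py <<'E'
def cmd(pos,p_az,lean,base=None):
    """goal pose -> row numbers relative to current pose (base=(pos,Rot))"""
    p=np.array([np.cos(p_az),np.sin(p_az),0]); u=np.array([0,0,1.])
    s,c=np.sin(np.radians(lean)),np.cos(np.radians(lean))
    y=p*s-u*c; z=p*c+u*s; x=np.cross(y,z); G=np.c_[x,y,z]
    if base is None:
        o=r.get_obs(); base=(o['eef_pos'],rpy(o['tool_rot']))
    sh=base[1].T@(np.array(pos)-base[0])/500; rv=R.from_matrix(base[1].T@G).as_rotvec()/(2*np.pi)
    return np.round(np.r_[sh,rv],4), np.linalg.norm(rv)*360
E
python3 - <<'E'
from h import *
np.set_printoptions(precision=1,suppress=True)
d=np.load('top0.npy');K=cam('top');k,Rc,t=K
v,u=np.mgrid[:480,:640]
P=(np.stack([(u-k['cx'])/k['fx'],(v-k['cy'])/k['fy'],np.ones_like(d)],-1)*d[...,None])@Rc.T+t
ok=d>0
# obstacles in y from -200..560
for y0 in range(-250,450,50):
    m=ok&(P[...,1]>y0)&(P[...,1]<y0+50)&(P[...,0]>150)&(P[...,0]<700); 
    i=np.argmax(np.where(m,P[...,2],-1e9)); print(y0,P.reshape(-1,3)[i] if m.any() else None)
# bottle
m=ok&(abs(P[...,0]-550)<60)&(abs(P[...,1]+235)<60)
for lo,hi in [(58,64),(70,79),(105,119),(120,132)]:
    s=P[m&(P[...,2]>lo)&(P[...,2]<hi)]; print(lo,len(s),s.mean(0),(s.min(0)+s.max(0))/2,s.max(0)-s.min(0))
np.set_printoptions(precision=4)
o=r.get_obs();print(o['eef_pos'])
b=(o['eef_pos'],rpy(o['tool_rot']))
print(cmd([505,-175,240],np.radians(-55),15,b))
print(cmd([505,-175,165],np.radians(-55),15,b))
E
```

```text
-250 [ 548.5 -228.3  128.2]
-200 [ 540.9 -194.8   65.7]
-150 [ 434.2 -108.4   50. ]
-100 [443.  -99.3  47.4]
-50 [698.3  -0.6 227. ]
0 [692.5   7.3 264.8]
50 [386.1  96.4   6.3]
100 [272.2 149.7  11.9]
150 [392.9 196.4 139.6]
200 [422.9 248.2 140.6]
250 [425.1 284.9 195.4]
300 [468.6 302.9 195.4]
350 [429.9 361.6 139.7]
400 [698.8 439.2 121.5]
58 2518 [ 542.7 -229.1   60.5] [ 550.  -235.2   61. ] [119.9 119.6   6. ]
70 1372 [ 561.9 -245.9   73.9] [ 561.1 -242.6   74.5] [83.6 82.4  8.9]
105 298 [ 551.6 -227.9  111.7] [ 551.3 -227.8  112.4] [35.5 35.2 11.1]
120 81 [ 551.6 -228.   123.9] [ 551.5 -228.   124.2] [15.2 15.   8.1]
[182.2544 518.9267 231.2853]
(array([-1.0956, -0.0175, -1.0689,  0.0169, -0.3981,  0.0524]), np.float64(144.66588130464885))
(array([-1.0956,  0.1325, -1.0689,  0.0169, -0.3981,  0.0524]), np.float64(144.66588130464885))
```

arm_command([
  [-0.1,-0.04,-0.1,0,-0.02,0],
  [-0.2,-0.08,-0.2,0,-0.05,0],
  [-0.3,-0.08,-0.3,0,-0.08,0],
  [-0.4,-0.08,-0.4,0,-0.11,0],
  [-0.5,-0.08,-0.5,0,-0.14,0],
  [-0.6,-0.08,-0.6,0,-0.17,0],
  [-0.7,-0.08,-0.7,0,-0.2,0],
  [-0.8,-0.08,-0.8,0,-0.23,0],
  [-0.9,-0.08,-0.9,0,-0.26,0],
  [-0.95,-0.08,-0.95,0,-0.29,0],
  [-0.95,-0.08,-0.95,0,-0.3,0],
  [-0.95,-0.08,-0.95,0,-0.3,0],
], hand=-0.48, squeeze=20)

```text
t: 2.55
eef_pos: [459.7, -57.3, 271.6]
tool_rot: [-1.571, 0.001, 3.102]
wrist_force: [0.5, 0.8, 0.5]
finger_gap: 22.1
```

Run:
```python
from h import *
np.set_printoptions(precision=4,suppress=True)
o=r.get_obs();print(o['t'],o['eef_pos'],o['tool_rot'],o['qpos'],o['finger_gap'])
print(cmd([510,-170,160],np.radians(-60),15))
```

```text
2.55 [459.744  -57.2559 271.5912] [-1.5708  0.0008  3.1016] [-0.3055  0.0995 -0.0775  1.393   0.0002 -1.8363] 22.141773221030544
(array([-0.1093,  0.2233,  0.2213,  0.0405, -0.0892,  0.0116]), np.float64(35.515837162288626))
```

Run:
```python
from h import *
np.set_printoptions(precision=4,suppress=True)
print(cmd([525,-182,155],np.radians(-60),15))
```

```text
(array([-0.1402,  0.2333,  0.2441,  0.0405, -0.0892,  0.0116]), np.float64(35.515837162288626))
```

arm_command([
  [-0.04,0.06,0.06,0.01,-0.0223,0.0029],
  [-0.07,0.12,0.12,0.02,-0.0446,0.0058],
  [-0.105,0.175,0.18,0.03,-0.0669,0.0087],
  [-0.1402,0.2333,0.2441,0.0405,-0.0892,0.0116],
  [-0.1402,0.2333,0.2441,0.0405,-0.0892,0.0116],
  [-0.1402,0.2333,0.2441,0.0405,-0.0892,0.0116],
])

```text
t: 3.3
eef_pos: [523.7, -180.3, 155.3]
tool_rot: [-1.31, -0.0, -2.626]
wrist_force: [0.0, 0.1, -0.0]
finger_gap: 22.1
```

```bash
cat > look.py <<'E'
import sys
from h import *
np.set_printoptions(precision=1,suppress=True)
tag=sys.argv[1]
o=r.get_obs(); p,d=r.read_camera('wrist'); K=cam('wrist',o)
cv2.imwrite(f'pics/{tag}.png',p[:,:,::-1]); np.savez(tag+'.npz',p=p,d=d,pos=o['eef_pos'],rot=o['tool_rot'])
print(o['t'],o['eef_pos'],o['tool_rot'],o['wrist_force'],o['finger_gap'])
for n,z in dict(weighing_bottle=74,pan_center=74,tare_key_top=50,power_key_top=48).items():
    for x in r.tip_of(n,'wrist')[:2]: print(n,round(x['score'],2),np.array(x['position']),atz(K,x['position'],z))
k,Rc,t=K; v,u=np.mgrid[:480,:640]
P=(np.stack([(u-k['cx'])/k['fx'],(v-k['cy'])/k['fy'],np.ones_like(d)],-1)*d[...,None])@Rc.T+t
m=(d>0)&(abs(P[...,0]-555)<60)&(abs(P[...,1]+237)<60)
for lo,hi in [(70,79),(105,114),(113,119),(121,132)]:
    s=P[m&(P[...,2]>lo)&(P[...,2]<hi)]
    if len(s): print(lo,len(s),s.mean(0),(s.min(0)+s.max(0))/2,s.max(0)-s.min(0))
s=P[m&(P[...,2]>70)&(P[...,2]<79)]
c=np.linalg.lstsq(np.c_[s[:,:2],np.ones(len(s))],s[:,2],rcond=None)[0]; print('plane',np.degrees(c[:2]))
E
python3 look.py w1
```

```text
3.3 [ 523.7 -180.3  155.3] [-1.3 -0.  -2.6] [ 0.   0.1 -0. ] 22.125869972608065
weighing_bottle 0.97 [542.3 328.6] [ 396.4 -223.6   74. ]
weighing_bottle 0.94 [574.7 234.4] [ 407.4 -280.4   74. ]
tare_key_top 0.95 [449.  300.4] [ 443.  -211.7   50. ]
power_key_top 0.69 [511.8 188. ] [ 443.1 -294.5   48. ]
70 11777 [ 564.2 -248.2   74.4] [ 562.  -244.5   73.9] [83.7 83.7  7. ]
105 3289 [ 552.8 -229.6  112. ] [ 553.1 -230.2  111.3] [36.7 36.8  5.4]
113 683 [ 553.9 -231.2  113.6] [ 553.4 -231.2  114.3] [32.1 32.3  2.6]
121 1063 [ 552.9 -229.8  124.2] [ 553.  -229.9  124.3] [16.9 16.6  5.3]
plane [ 0.8 -1.3]
```

View pics/w1.png

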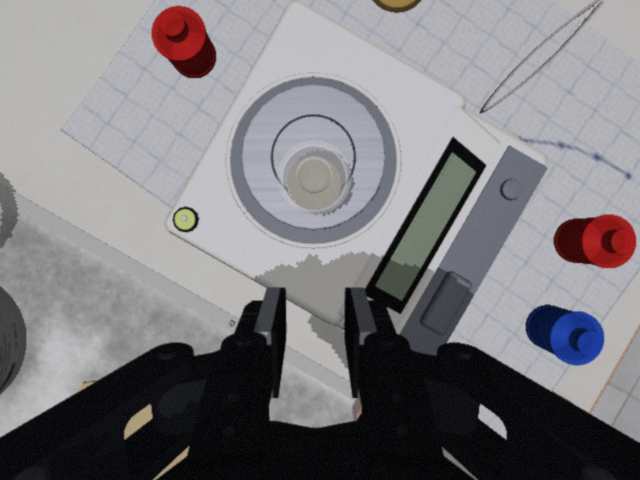

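Run:
```python
from h import *
np.set_printoptions(precision=4,suppress=True)
K=cam('wrist'); o=r.get_obs()
print(proj(K,o['eef_pos']))
d=np.load('w1.npz')['d'];k,Rc,t=K
T=r.get_calibration('wrist')['tool_from_camera']
for row in (290,294,300,310,330,350):
  for c in range(240,400,6):
    if 0<d[row,c]<200:
      q=np.array([(c-k['cx'])/k['fx'],(row-k['cy'])/k['fy'],1])*d[row,c]; print(row,c,(T[:3,:3]@q+T[:3,3]).round(1),end=' ')
  print()
az=np.radians(-58.4)
print(cmd([529.8,-192.2,82],az,15)); print(cmd([529.8,-192.2,155],az,15))
```

```text
[315.4419 312.1176]
290 270 [-16.3  -6.7  11.9] 290 276 [-14.1  -7.3  12.1] 290 282 [-11.9  -7.9  12.4] 290 348 [11.5 -8.  12.4] 290 354 [13.7 -7.7 12.3] 290 360 [15.8 -8.  12.4] 
294 264 [-17.9 -11.3  12.3] 294 270 [-15.8 -10.9  12.1] 294 276 [-13.9  -9.5  11.5] 294 282 [-11.7  -9.9  11.7] 294 348 [ 11.3 -10.7  12. ] 294 354 [ 13.3 -12.   12.6] 294 360 [ 15.5 -10.6  12. ] 
300 252 [-22.8  -7.6   8.4] 300 258 [-20.8  -6.6   7.9] 300 264 [-17.2 -17.1  12.7] 300 270 [-15.2 -16.5  12.4] 300 276 [-13.3 -15.7  12. ] 300 282 [-11.4 -14.2  11.3] 300 348 [ 10.9 -15.9  12.1] 300 354 [ 12.9 -15.8  12.1] 300 360 [ 15.  -15.8  12.1] 300 366 [ 17.1 -14.6  11.5] 300 372 [20.5 -6.3  7.8] 
310 246 [-23.8 -14.5   7.8] 310 252 [-21.6 -15.3   8.2] 310 258 [-19.5 -16.    8.5] 310 264 [-16.4 -23.9  12.3] 310 270 [-14.4 -24.7  12.6] 310 276 [-12.6 -23.2  11.9] 310 282 [-11.4 -14.8   7.9] 310 348 [ 10.9 -17.1   9. ] 310 354 [ 12.2 -23.9  12.2] 310 360 [ 14.2 -23.2  11.9] 310 366 [ 16.1 -23.5  12.1] 310 372 [ 19.6 -13.1   7.1] 310 378 [ 21.3 -14.9   8. ] 310 384 [ 23.3 -15.2   8.1] 
330 240 [-23.2 -29.6   8
[... 393 characters left out ...]
2] 330 390 [ 22.9 -29.2   8.1] 
350 240 [-19.5 -48.9  12.9] 350 246 [-18.  -48.9  12.8] 350 252 [-16.4 -49.1  13. ] 350 258 [-14.8 -49.5  13.2] 350 264 [-13.3 -49.3  13.1] 350 270 [-13.1 -38.5   6.7] 350 276 [-11.5 -37.4   6. ] 350 282 [-11.5 -18.   -5.5] 350 348 [ 10.8 -21.9  -3.2] 350 354 [ 11.2 -36.9   5.7] 350 360 [ 12.4 -40.6   8. ] 350 366 [ 12.9 -49.1  13. ] 350 372 [ 14.5 -48.9  12.9] 350 378 [ 16.2 -48.2  12.5] 350 384 [ 17.6 -49.2  13. ] 350 390 [ 19.1 -49.4  13.1] 350 396 [ 20.6 -49.5  13.2] 
(array([ 0.0019,  0.149 , -0.0126, -0.    , -0.0052,  0.0013]), np.float64(1.9159100959430244))
(array([ 0.0019,  0.008 ,  0.0252, -0.    , -0.0052,  0.0013]), np.float64(1.9159100959430244))
```

Run:
```python
from h import *
np.set_printoptions(precision=4,suppress=True)
o=r.get_obs(); print(o['t'],o['eef_pos'],o['tool_rot'])
print(cmd([529.8,-192.2,76],np.radians(-58.4),15))
```

```text
3.55 [ 524.0672 -180.2539  155.5748] [-1.3088  0.0003 -2.6235]
(array([ 0.0019,  0.1606, -0.0157, -0.    , -0.0052,  0.0013]), np.float64(1.9159100959430244))
```

arm_command([
  [0.002,0.03,-0.005,0,-0.0052,0.0013],
  [0.002,0.07,-0.009,0,-0.0052,0.0013],
  [0.002,0.11,-0.012,0,-0.0052,0.0013],
  [0.002,0.145,-0.014,0,-0.0052,0.0013],
  [0.002,0.1606,-0.0157,0,-0.0052,0.0013],
  [0.002,0.1606,-0.0157,0,-0.0052,0.0013],
  [0.002,0.1606,-0.0157,0,-0.0052,0.0013],
  [0.002,0.1606,-0.0157,0,-0.0052,0.0013],
])

```text
t: 4.55
eef_pos: [529.6, -192.6, 75.8]
tool_rot: [-1.309, -0.001, -2.59]
wrist_force: [0.4, 1.2, -0.6]
finger_gap: 22.7
```

```bash
python3 look.py w2
```

```text
4.55 [ 529.6 -192.6   75.8] [-1.3 -0.  -2.6] [ 0.4  1.2 -0.6] 22.686641169897154
weighing_bottle 0.73 [161.5  11.4] [ 640.3 -259.8   74. ]
weighing_bottle 0.72 [315.1 192.5] [ 553.7 -231.6   74. ]
tare_key_top 0.65 [503.3 369. ] [ 442.4 -210.8   50. ]
power_key_top 0.66 [600.7 207.2] [ 442.4 -295.5   48. ]
70 24514 [ 565.  -249.6   74.5] [ 559.  -231.8   74.8] [ 89.1 109.1   8.4]
105 10265 [ 549.  -224.   111.7] [ 540.1 -212.8  109.5] [62.7 71.6  9. ]
113 2760 [ 543.9 -216.2  114.2] [ 534.5 -212.2  116. ] [69.4 70.3  6. ]
121 7787 [ 531.1 -211.   126.2] [ 528.2 -207.7  126.5] [66.4 61.2 11. ]
plane [ 0.7 -1.1]
```

View pics/w2.png

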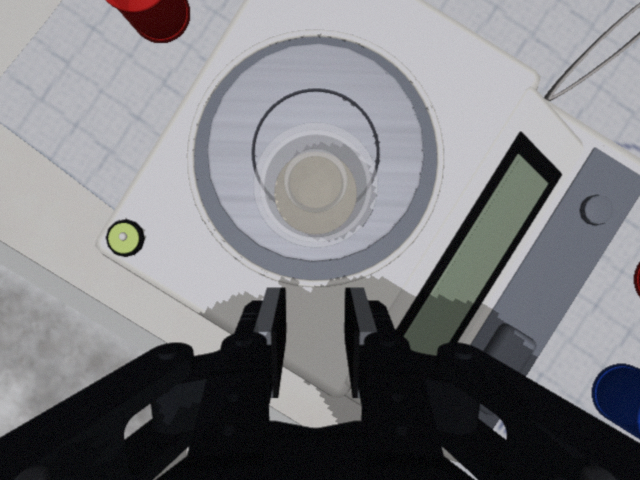

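arm_command([
  [0,0.0041,0.0155,0,0,0],
  [0,0.0078,0.029,0,0,0],
  [0,0.0093,0.0348,0,0,0],
  [0,0.0104,0.0386,0,0,0],
  [0,0.0114,0.0425,0,0,0],
  [0,0.0124,0.0464,0,0,0],
  [0,0.0135,0.0502,0,0,0],
  [0,0.0145,0.0541,0,0,0],
  [0,0.0155,0.058,0,0,0],
  [0,0.0155,0.058,0,0,0],
])

```text
t: 6.05
eef_pos: [545.1, -218.3, 75.1]
tool_rot: [-1.31, -0.001, -2.59]
wrist_force: [0.0, -0.3, 0.9]
finger_gap: 22.1
```

```bash
python3 look.py w3
```

```text
6.05 [ 545.1 -218.3   75.1] [-1.3 -0.  -2.6] [ 0.  -0.3  0.9] 22.07016105614652
weighing_bottle 0.9 [314.6 252.2] [ 557.4 -237.6   74. ]
weighing_bottle 0.83 [619.2 448.3] [ 417.5 -234.7   74. ]
tare_key_top 0.88 [499.7 435.5] [ 443.9 -210.4   50. ]
power_key_top 0.96 [599.6 273.4] [ 443.  -295.5   48. ]
70 22609 [ 566.4 -251.9   74.5] [ 561.9 -244.7   74.6] [84.  83.3  8.5]
105 10407 [ 555.  -233.5  111.8] [ 549.8 -225.1  109.5] [51.8 61.   9. ]
113 3345 [ 554.3 -232.2  114.3] [ 544.9 -224.5  116. ] [57.6 58.6  6. ]
121 15490 [ 543.8 -215.9  127.5] [ 539.6 -211.1  126.5] [89.3 68.2 11. ]
plane [ 0.8 -1.4]
```

View pics/w3.png

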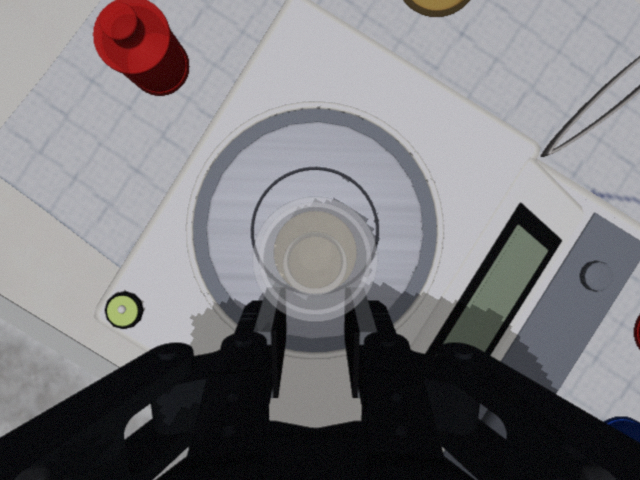

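arm_command([
  [0,0.0009,0.0039,0,0,0],
  [0,0.0018,0.0077,0,0,0],
  [0,0.0029,0.0116,0,0,0],
  [0,0.0037,0.0145,0,0,0],
  [0,0.004,0.0155,0,0,0],
  [0,0.004,0.0155,0,0,0],
])

```text
t: 7.05
eef_pos: [549.2, -225.0, 75.1]
tool_rot: [-1.31, -0.001, -2.59]
wrist_force: [-0.4, 0.1, -0.2]
finger_gap: 22.1
```

```bash
python3 look.py w4
```

```text
7.05 [ 549.2 -225.    75.1] [-1.3 -0.  -2.6] [-0.4  0.1 -0.2] 22.148864271611835
weighing_bottle 0.82 [313.7 250.7] [ 562.1 -244.6   74. ]
weighing_bottle 0.8 [161.4  79.5] [ 645.9 -269.8   74. ]
power_key_top 0.89 [600.7 293.6] [ 441.8 -294.8   48. ]
70 20660 [ 565.7 -250.7   74.5] [ 561.9 -245.2   74.8] [83.9 82.4  7.7]
105 10148 [ 558.9 -239.8  112. ] [ 553.9 -231.8  109.5] [51.4 60.6  9. ]
113 4038 [ 559.2 -240.4  114.2] [ 549.4 -231.7  116. ] [57.7 59.4  6. ]
121 15723 [ 548.  -222.2  127.6] [ 542.7 -216.3  126.5] [90.7 70.8 11. ]
plane [ 0.9 -1.6]
```

View pics/w4.png

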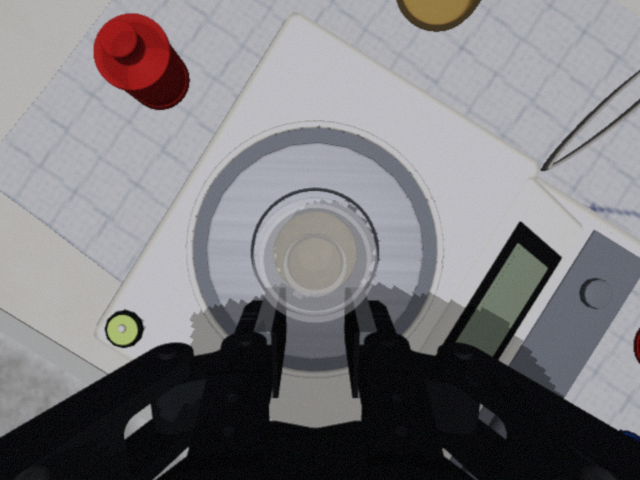

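arm_command([
  [0,-0.0005,-0.002,0,0,0],
  [0,-0.002,-0.0077,0,0,0],
  [0,-0.006,-0.0232,0,0,0],
  [0,-0.0135,-0.0502,0,0,0],
  [0,-0.0207,-0.0773,0,0,0],
  [0,-0.06,-0.07,0,0,0],
  [0,-0.12,-0.055,0,0,0],
  [0,-0.16,-0.045,0,0,0],
  [0,-0.16,-0.045,0,0,0],
  [0,-0.16,-0.045,0,0,0],
])

```text
t: 8.55
eef_pos: [526.5, -188.2, 145.8]
tool_rot: [-1.311, -0.002, -2.59]
wrist_force: [0.4, -0.8, -1.0]
finger_gap: 22.2
```

```bash
python3 look.py w5
python3 - <<'E'
from h import *
z=np.load('w5.npz');d=z['d'];p=z['p'];K=cam('wrist',dict(tool_rot=z['rot'],eef_pos=z['pos']));k,Rc,t=K
v,u=np.mgrid[:480,:640]
P=(np.stack([(u-k['cx'])/k['fx'],(v-k['cy'])/k['fy'],np.ones_like(d)],-1)*d[...,None])@Rc.T+t
rr=np.hypot(P[...,0]-562,P[...,1]+244.5)
m=(d>0)&(rr>28)&(rr<38)&(abs(P[...,2]-74)<5); s=P[m]
c=np.linalg.lstsq(np.c_[s[:,:2]-[562,-244.5],np.ones(len(s))],s[:,2],rcond=None)[0]; print('pan plane deg',np.degrees(c[:2]),c[2],len(s))
E
```

```text
8.55 [ 526.5 -188.2  145.8] [-1.3 -0.  -2.6] [ 0.4 -0.8 -1. ] 22.192474619751412
weighing_bottle 0.97 [582.2 258.6] [ 408.  -280.2   74. ]
weighing_bottle 0.94 [312.8 167. ] [ 562.7 -244.7   74. ]
tare_key_top 0.58 [448.3 320.5] [ 444.  -211.4   50. ]
power_key_top 0.96 [519.8 208.5] [ 442.2 -293.9   48. ]
70 12499 [ 560.6 -242.2   74.3] [ 562.2 -244.7   75. ] [83.7 83.5  7.8]
105 3378 [ 561.6 -244.3  112.3] [ 562.1 -245.1  111.3] [36.7 36.8  5.4]
113 1195 [ 561.2 -243.2  113.8] [ 561.1 -245.4  115.5] [32.6 32.7  4.9]
121 1187 [ 562.  -245.   124.6] [ 562.  -245.   124.7] [16.6 16.6  4.7]
plane [-0.  0.]
pan plane deg [-0.02959683  0.01917346] 74.28179450444073 6586
```

View pics/w5.png

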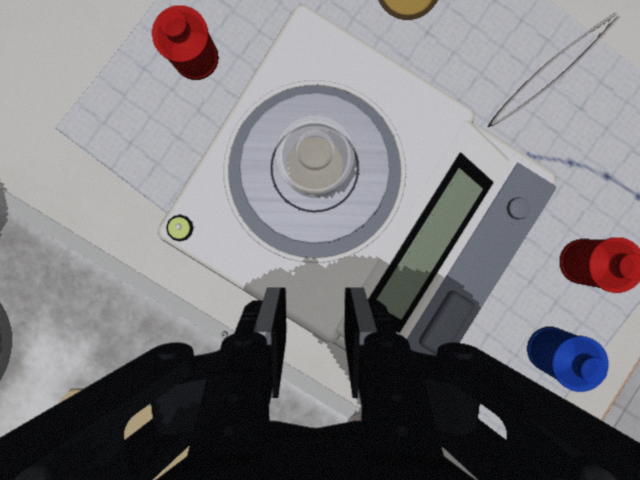

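Run:
```python
from h import *
np.set_printoptions(precision=4,suppress=True)
z=np.load('w5.npz');d=z['d'];p=z['p'];K=cam('wrist',dict(tool_rot=z['rot'],eef_pos=z['pos']));k,Rc,t=K
v,u=np.mgrid[:480,:640]
P=(np.stack([(u-k['cx'])/k['fx'],(v-k['cy'])/k['fy'],np.ones_like(d)],-1)*d[...,None])@Rc.T+t
m=(d>0)&(abs(P[...,0]-443)<16)&(abs(P[...,1]+210)<35)&(P[...,2]>47.5)&(P[...,2]<53);s=P[m]
print(len(s),s.mean(0),s.min(0),s.max(0),np.percentile(s,[3,97],axis=0))
o=r.get_obs(); print(o['t'],o['qpos'])
print(cmd([443.5,-210,130],np.pi,0)); print(cmd([480,-195,180],np.pi,0))
```

```text
1668 [ 444.7752 -210.3577   50.2485] [ 435.074  -229.2232   47.5068] [ 452.9244 -189.2806   52.8887] [[ 436.0044 -227.6843   48.2662]
 [ 452.0519 -191.3539   51.7241]]
8.8 [-0.4156  0.1948 -0.3215  0.8399 -0.1481 -2.5543]
(array([ 0.1642,  0.0178, -0.0574, -0.0249,  0.3356, -0.0437]), np.float64(122.16131531168786))
(array([ 0.0865, -0.0757, -0.0194, -0.0249,  0.3356, -0.0437]), np.float64(122.16131531168786))
```

arm_command([
  [0.02,-0.04,-0.01,-0.002,0.028,-0.0036],
  [0.04,-0.07,-0.02,-0.0041,0.056,-0.0073],
  [0.06,-0.0757,-0.02,-0.0062,0.084,-0.0109],
  [0.08,-0.07,-0.02,-0.0083,0.112,-0.0146],
  [0.1,-0.06,-0.025,-0.0104,0.14,-0.0182],
  [0.12,-0.05,-0.03,-0.0125,0.168,-0.0219],
  [0.14,-0.03,-0.04,-0.0145,0.196,-0.0255],
  [0.15,-0.02,-0.05,-0.0166,0.224,-0.0292],
  [0.1642,0,-0.0574,-0.0187,0.252,-0.0328],
  [0.1642,0.0178,-0.0574,-0.0208,0.28,-0.0365],
  [0.1642,0.0178,-0.0574,-0.0229,0.308,-0.0401],
  [0.1642,0.0178,-0.0574,-0.0249,0.3356,-0.0437],
], hand=-1)

```text
t: 10.3
eef_pos: [443.7, -210.2, 130.2]
tool_rot: [-1.572, -0.001, 1.565]
wrist_force: [0.3, 0.1, 0.0]
finger_gap: -0.3
```

arm_command([
  [0,0,0,0,0,0],
  [0,0,0,0,0,0],
  [0,0,0,0,0,0],
])

```text
t: 10.68
eef_pos: [443.9, -210.0, 130.7]
tool_rot: [-1.572, 0.001, 1.573]
wrist_force: [-0.8, -0.7, -0.1]
finger_gap: -0.0
```

Run:
```python
from h import *
np.set_printoptions(precision=4,suppress=True)
o=r.get_obs(); print(o['t'],o['eef_pos'],o['tool_rot'],o['qpos'],o['finger_gap'],o['wrist_force'])
print(cmd([444,-209.5,60],np.pi,0))
p,d=r.read_camera('wrist');cv2.imwrite('pics/w6.png',p[:,:,::-1])
K=cam('wrist',o);print(proj(K,[444,-209.5,50]))
p,d=r.read_camera('scene');cv2.imwrite('pics/s6.png',cv2.resize(p[150:350,250:500,::-1],None,fx=3,fy=3))
```

```text
10.675 [ 443.8728 -210.0088  130.6844] [-1.5719  0.0006  1.5733] [-0.6131  0.2116 -0.3071  1.0507  0.0001 -0.6156] -0.04365658243982386 [-0.8001 -0.6929 -0.0524]
(array([ 0.0011,  0.1414, -0.0001,  0.0002,  0.0004, -0.0001]), np.float64(0.16077797291026605))
[317.058  247.3521]
```

View pics/w6.png

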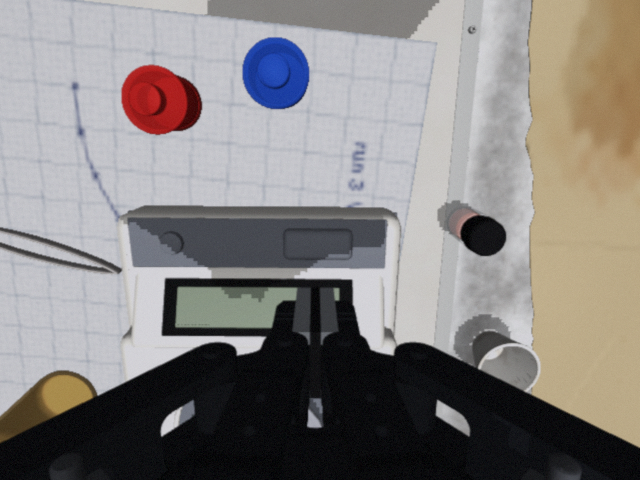

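View pics/s6.png

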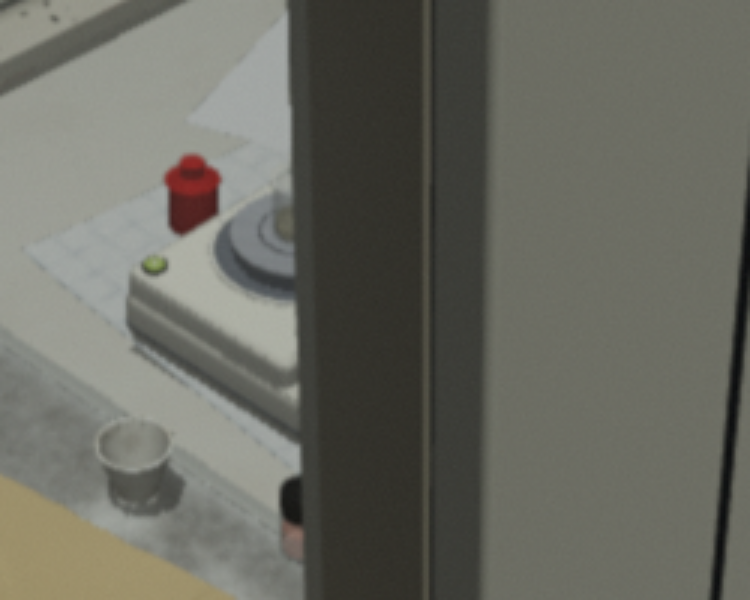

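arm_command([
  [0.001,0.06,0.001,0,0,0],
  [0.001,0.12,0.001,0,0,0],
  [0.001,0.15,0.001,0,0,0],
  [0.001,0.158,0.001,0,0,0],
  [0.001,0.162,0.001,0,0,0],
  [0.001,0.166,0.001,0,0,0],
  [0.001,0.17,0.001,0,0,0],
  [0.001,0.17,0.001,0,0,0],
  [0.001,0.17,0.001,0,0,0],
])

```text
t: 11.9
eef_pos: [443.7, -209.9, 46.2]
tool_rot: [-1.573, 0.001, 1.571]
wrist_force: [-0.4, 1.9, 5.7]
finger_gap: 0.1
```

Run:
```python
from h import *
np.set_printoptions(precision=4,suppress=True)
o=r.get_obs(); print(o['t'],o['eef_pos'],o['wrist_force'])
p,d=r.read_camera('wrist');cv2.imwrite('pics/w7.png',p[:,:,::-1]);o=r.get_obs(); print(o['eef_pos'],o['wrist_force'])
```

```text
11.9 [ 443.7425 -209.8511   46.2228] [-0.4381  1.8987  5.6648]
[ 443.7272 -209.8152   46.2127] [0.1055 0.5559 4.7804]
```

View pics/w7.png

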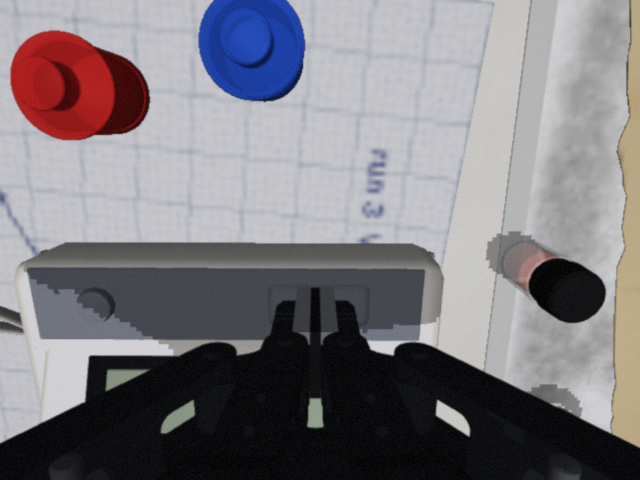

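Force is about 5 N at z 46.2, which means the key is down. I press slightly deeper to be sure, then lift clear.

arm_command([
  [0,0.002,0,0,0,0],
  [0,0.003,0,0,0,0],
  [0,0.003,0,0,0,0],
])

```text
t: 12.32
eef_pos: [443.8, -209.9, 45.9]
tool_rot: [-1.574, 0.002, 1.571]
wrist_force: [-5.4, 3.8, 20.7]
finger_gap: -0.2
```

arm_command([
  [0,-0.01,0,0,0,0],
  [0,-0.03,0,0,0,0],
  [0,-0.1,0,0,0,0],
  [0,-0.2,0,0,0,0],
  [0.03,-0.28,0.1,0,0,0],
  [0.06,-0.32,0.1,0,0,0],
  [0.06,-0.32,0.1,0,0,0],
  [0.06,-0.32,0.1,0,0,0],
])

```text
t: 13.32
eef_pos: [393.3, -179.8, 203.6]
tool_rot: [-1.572, 0.0, 1.571]
wrist_force: [-0.2, 0.0, 0.4]
finger_gap: 0.1
```

Run:
```python
from h import *
np.set_printoptions(precision=1,suppress=True)
o=r.get_obs(); print(o['t'],o['eef_pos'],o['wrist_force'])
for c in ['top','wrist']:
    o=r.get_obs();p,d=r.read_camera(c);cv2.imwrite(f'pics/f_{c}.png',p[:,:,::-1]); K=cam(c,o)
    for n,z in dict(weighing_bottle=74,pan_center=74,tare_key_top=50,power_key_top=48,crucible=0,screw_cap_bottle=0,sample_vial=0).items():
        for x in r.tip_of(n,c)[:4]:
            q=x['position']; print(c,n,round(x['score'],2),np.array(q),atz(K,q,z),deproj(K,q,d[int(q[1]),int(q[0])]))
    k,Rc,t=K; v,u=np.mgrid[:480,:640]
    P=(np.stack([(u-k['cx'])/k['fx'],(v-k['cy'])/k['fy'],np.ones_like(d)],-1)*d[...,None])@Rc.T+t
    m=(d>0)&(abs(P[...,0]-555)<60)&(abs(P[...,1]+237)<60)
    for lo,hi in [(70,79),(105,119),(121,132)]:
        s=P[m&(P[...,2]>lo)&(P[...,2]<hi)]
        if len(s): print(lo,len(s),s.mean(0),(s.min(0)+s.max(0))/2)
```

```text
13.325 [ 393.3 -179.8  203.6] [-0.2  0.   0.4]
top weighing_bottle 0.82 [396.8 227.1] [ 557.8 -246.4   74. ] [ 553.4 -241.4  113. ]
top weighing_bottle 0.65 [408.  166.2] [ 666.3 -266.8   74. ] [ 674.7 -272.    39.3]
top pan_center 0.85 [394.2 224.6] [ 562.2 -241.9   74. ] [ 557.2 -236.7  115.9]
top power_key_top 0.52 [417.9 292.3] [ 444.  -286.4   48. ] [ 444.  -286.7   46.4]
top crucible 0.87 [306.6 245.1] [530.9 -84.    0. ] [530.7 -84.2   2.6]
top screw_cap_bottle 0.54 [318.6 294. ] [ 438.2 -107.7    0. ] [ 439.4 -109.3   46.5]
top screw_cap_bottle 0.42 [390.  246.5] [ 529.1 -242.7    0. ] [ 523.6 -234.2   75.1]
70 1356 [ 559.5 -241.7   73.8] [ 561.  -242.6   74.5]
105 300 [ 560.3 -242.7  112.1] [ 561.3 -242.9  113.1]
121 82 [ 561.2 -243.1  124.1] [ 561.4 -242.9  124.4]
wrist weighing_bottle 0.89 [171.7 167.2] [ 352.8 -275.    74. ] [ 356.3 -287.7   37.4]
wrist weighing_bottle 0.77 [251.2 156. ] [ 345.5 -222.2   74. ] [ 347.4 -226.2   47.6]
wrist tare_key_top 0.61 [276.7 280. ] [ 441.7 -210.    50. ] [ 441.1 -209.9   51.5]
wrist power_key_top 0.7 [169.4 279. ] [ 441.7 -293.9   48. ] [ 441.5 -293.8   48.3]
wrist crucible 0.57 [248.9 344.1] [ 526.2 -243.     0. ] [ 491.9 -232.3   59.5]
wrist screw_cap_bottle 0.77 [ 89.1 392.5] [ 579.4 -402.6    0. ] [ 561.7 -387.1   24.2]
wrist sample_vial 0.84 [391.7 259.5] [ 441.7 -111.7    0. ] [ 432.  -117.5   29. ]
70 123 [ 542.8 -279.4   74. ] [ 543.1 -280.1   73.9]
```

View pics/f_wrist.png

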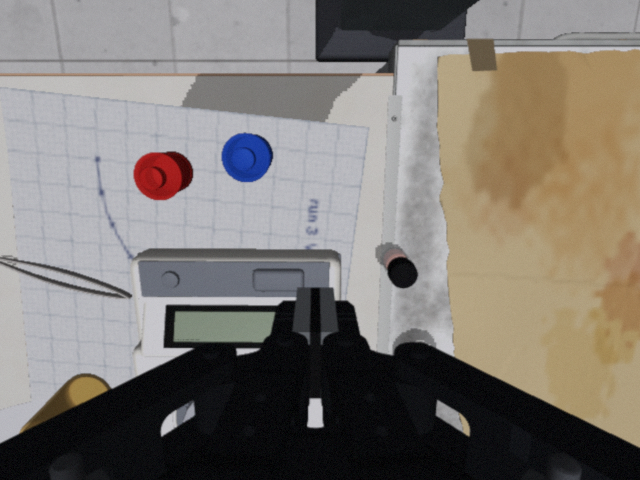

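View pics/f_top.png

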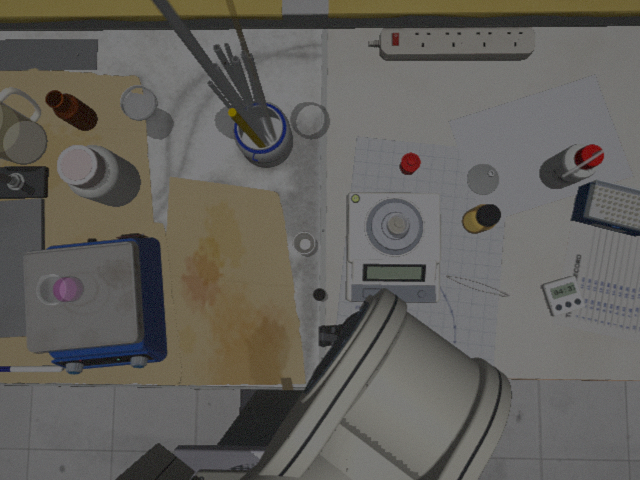

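The bottle top at (561.3,-242.9) matches the pan centre at (561.0,-242.6) in the top view. The tare key is up at z of about 51, the power key is at 48, and the crucible, yellow bottle and vial are where they started. The arm is clear of everything, so I'm handing in.

```bash
python3 -c "
from workcell import r
print(r.sign_off())"
```

```text
the job is handed in; nothing more can be done
None
```

I slid the weighing bottle about 16 mm onto the pan centre, took the fingers off it, then pressed the tare key and let it come up. I handed the job in at about 14 s; sign-off gave no verdict.

- **Bottle:** I pushed it at its foot with two slightly open fingertips leaning back 15°, without pinching. After the fingers came off, the wrist camera put its centre within about 1 mm of the pan centre, and the pan was level to within 0.05°. The last overhead view agreed, again within 1 mm.
- **Tare key:** The shut fingertips went down to z = 45.9 mm. The force rose to about 20 N against the stop, so the key was right down. It measured about 51 mm high afterwards, so it is up again.
- **Power key:** It was not touched and measured 48 mm high, which is up.
- **Things round the balance:** The crucible, yellow bottle and vial look unmoved in the last overhead picture. The networks mislabelled some of them: in the overhead view one took the vial for the screw-cap bottle, and in the wrist view one reported a crucible on the balance. I relied on the picture instead.
- **Other disagreement:** The slope I first worked out for the pan at the end of the push was about 1.8°. I put it down to finger pixels in the measurement, because it was zero once the fingers were clear.

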